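# Load a model hull into the curing hood

### The arm

A 6-joint arm with a two-finger parallel gripper is mounted at the origin on the work surface. World frame = base frame: x ahead of the robot, y to its left, z up, the work surface at z = 0. Lengths are in m, angles in rad, forces in N, time in s.
With the tool pointing down it reaches from about 0.375 to 0.9 m from the base axis. Payload 3.1 kg.
Tool frame: the origin (TCP) lies midway between the tips of the shut fingers; the grasp point (between the pads) lies 19 mm behind it; z points along the fingers, y is the line along which they close (so a half turn about z gives the same grasp; the last joint's range is limited). The gripper opens to 87 mm and grips with 3 to 60 N. Pads are 19 mm wide; open, the fingers measure 117 mm over their backs; the gripper's body (75 mm by 190 mm) begins 51 mm behind the grasp point.
Start: joints at [1.157, 0.527, 1.433, -0, 1.181, -0.178], TCP at [0.146, 0.608, 0.223] pointing down, gripper open.
Joint ranges: [-3.08, 3.08], [-0.75, 2.2], [0.22, 2.44], [-1.43, 4.57], [0, 2.65], [-2.85, 2.85]. Speed limits (rad/s): [2.79, 2.79, 3.14, 3.14, 3.14, 3.14].

### API

Orientations are given as a unit quaternion [x, y, z, w].
In Python, from rig import status, imaging, order gives the robot as it stands.
- The arm moves only by the tool arm_command, never from a script. Its argument "deltas" is one flat list of numbers, 5 for each row, row after row: the opening, from -1 (shut) to 1 (fully open), so that 0 is half open, then the shift along the tool's x, y, z in m, then the turn about the tool's z in rad. In form: [gripper, tx, ty, tz, roll, gripper, tx, ty, tz, roll, ...]. A call has 1 to 12 rows; each row shifts and turns the commanded pose from where the row before left it, along the tool's axes as they then stand; what a row does not reach is not made up. A row lasts 1/8 s, in which the tool goes at most 62.5 mm and 10.7 degrees, less where a joint would pass 70% of its speed; a pose out of reach is approached as far as the arm can. A call with a gripper value outside its range is refused whole. The fingers move at their own pace and stop on an object; "newtons" is the grip in N (left out, the last holds). Time passes only in rows, so rows that do not move let the fingers close. It gives the time, the measured TCP pose, the force, the opening and the grip force at its end, in the units of the state.
- status.get_obs(): the state, without advancing time (a new reading comes with each control period).
- imaging.camera(name): name is "scene" or "top"; returns (picture, depth): 480x640x3 uint8, red, green, blue; 480x640 float32, m along the optical axis (not along the pixel's ray), 0 where there is no reading.
- imaging.camera_params(name): a dict with "intrinsics" (3x3 intrinsics, pixels), "k1" (the pictures are not rectified: a ray, as slopes to the right and down, at radius r is drawn at 1 + k1 r^2 times it, then the intrinsics apply), "camera_from_world" (4x4, takes a point from world to camera coordinates). Camera axes: x right, y up, looking along -z (the intrinsics and any distortion apply to the point x, -y, -z); pixel columns grow to the right and rows downward; lengths in m; the calibration is good to about 2 mm. A picture is of the moment at which its call begins. camera_params takes no time and is no camera call.
- order.hand_in(): hands the job in; it is judged then, once.
The state is a dict: "time": time; "q": joint angles; "joint_velocities": joint speeds; "joint_torque": joint torques, N m; "position": TCP position; "tool_rot": TCP orientation; "ft_force": force on the tool from outside, world axes, zero at the start; "moment": the same for the moment, N m; "grip_width": finger opening in m; "grip_force": force on a finger pad.
Only numpy, scipy, OpenCV 4.12 (cv2) and the standard library are available. Lean on these libraries where they do the work, as an engineer would, in place of code of your own. Each camera call takes 0.05 s, during which the arm holds its last target. There are 200 camera calls.

### The job

Set the grey resin boat hull upright on the narrow raised rest of the wooden sled, centred on it and lined up with it, and let go of it while the sled is still out in front of the curing hood. Then slide the sled between the rails and under the hood's roof until it is fully home against the rear stop, with the hull still sitting centred on its rest. Leave the other things on the bench where they are.

Things in the scene. Friction and masses are not known exactly. Their poses are not given: they have to be found in the camera images.
- hull: Model boat hull of dark grey resin, 110 mm long, 46 wide, body 30 high (36 with its low rim, only for looks); square stern, round bow, flat underside, upright sides. Starts upright on the cutting mat to the left or right of the sled, the deckhouse on the other side. Origin: centre of the underside; x along its length to the bow, z up. 0.10 to 0.20 kg.
- sled: Loose smooth plywood slab, 170 mm long (x), 100 wide (y), 26 thick, on the bench in front of the hood, roughly pointing into it; 0.3 to 0.5 kg. Fixed on it is a wooden rest bar, 80 mm long (x), 28 wide (y), 24 high: its top is 50 mm above the bench, its centre 25 mm ahead (+x) of the slab's. Origin: centre of the underside; x points towards the hood.
- rest_top (a point): Centre of the top of the sled's rest bar, where the middle of the hull's underside belongs; axes as the sled's.
- push_face (a point): Centre of the slab's rear end face (100 x 26 mm, facing the robot), 85 mm behind the sled's origin and 13 mm above the bench.
- hood: Fixed curing hood. Origin: on the bench at the middle of its mouth; x points into the hood, y across, z up. Two aluminium rails 30 mm high run from x = 0 to 135 mm, 116 mm apart; before the mouth they flare outwards to about 168 mm apart at x = -45 mm. A stop bar closes the rear, face at x = 115 mm; with the sled against it the sled's origin is at x = 30 mm.
- roof_edge (a point): Middle of the front lower edge of the hood's amber see-through roof, straight above the mouth, 108 mm above the bench. The roof runs 135 mm back from here, 172 mm wide with its dark side beams; its lamp bars reach 125 mm above the bench.
- deckhouse: Bystander: deckhouse of the same grey resin, 64 x 38 mm, 60 mm high with its round funnel. Origin: centre of the underside.
- jar: Bystander: paint jar, 54 mm across, 62 mm high, beside the hood on the right. Origin: centre of the underside.
- brush: Bystander: brush 180 mm long lying beside the hood on the left. Origin: on its underside, near the middle.
Mind the look-alikes: they are no part of the job. What is shaped like the hull but pink is not meant.

How it is judged:
On the way, in this order (a step that is already met when the one before it is completed fails the run):
1. the hull sits upright, centred and released on the sled's rest while the sled is still outside the hood (sled origin at least 90 mm before the mouth) (x of hull in the frame of rest_top between -0.015 and 0.015 m and y of hull in the frame of rest_top between -0.01 and 0.01 m and z of hull in the frame of rest_top between -0.004 and 0.004 m and angle between the x axis of hull and the x axis of sled, either way round below 0.17 rad and angle between hull's own z axis and vertical below 0.1 rad and contact force between the fingers and hull below 0.1 N and x of sled in the frame of hood below -0.09 m), for 0.3 s.
2. the sled is home in the hood with the hull on its rest (x of hull in the frame of rest_top between -0.015 and 0.015 m and y of hull in the frame of rest_top between -0.01 and 0.01 m and z of hull in the frame of rest_top between -0.004 and 0.004 m and angle between the x axis of hull and the x axis of sled, either way round below 0.17 rad and angle between hull's own z axis and vertical below 0.1 rad and contact force between the fingers and hull below 0.1 N and x of sled in the frame of hood above 0.025 m and y of sled in the frame of hood between -0.012 and 0.012 m and angle between the x axis of sled and the x axis of hood, either way round below 0.12 rad and height (world z) of sled below 0.005 m), for 0.2 s.
At the end, for the whole second after the job is handed in: The sled lies flat between the rails within 5 mm of the rear stop, 12 mm of the middle and 0.12 rad of straight; the hull sits upright on the rest, its middle within 15 mm along and 10 mm across of the centre, lined up with the sled to 0.17 rad, released; both at rest (all of step 2 and linear speed of each of hull, sled below 0.01 m/s); the robot touches nothing.
It fails at once if the deckhouse is moved more than 25 mm (distance of deckhouse from where it was at the start of the episode above 0.025 m).
It fails at once if the jar is moved more than 25 mm (distance of jar from where it was at the start of the episode above 0.025 m).
It fails at once if the brush is moved more than 25 mm (distance of brush from where it was at the start of the episode above 0.025 m).
It also fails if it takes over 64 s, if anything falls off the work surface, if the arm or the gripper's body presses on something with over 40 N, if the wrist force passes 120 N, or if a joint passes its speed limit or range.

## Working session

There is one attempt and no reset: what is moved stays moved. The work goes in short steps, Python scripts to look and compute and a tool call to move; the robot and the scene stay as the last step left them, time stands still between calls to the robot, and variables do not carry over. Pictures are saved under pics/ and viewed, at most 10 in all, crops included, and the job is handed in when it is done.

Besides the shell and the picture viewer there is one more tool, called after "Request:" as a command line: name --argument value ..., lists and objects as JSON in quotes. arm_command: Moves the arm, as the interface text tells. Its arguments: {"type":"object","properties":{"deltas":{"type":"array"},"newtons":{"type":"number"}},"required":["deltas"]}

```bash
mkdir -p pics
cat > h.py <<'E'
import numpy as np, cv2
from rig import status, imaging, order
def shot(n,f=None):
    p,d=imaging.camera(n)
    if f: cv2.imwrite('pics/'+f,cv2.cvtColor(p,cv2.COLOR_RGB2BGR))
    return p,d
def rays(n,uv):
    c=imaging.camera_params(n);K=np.array(c['intrinsics'],float);k=c['k1'];T=np.array(c['camera_from_world'])
    uv=np.atleast_2d(np.array(uv,float))
    m=(uv-K[:2,2])/[K[0,0],K[1,1]];s=m.copy()
    for _ in range(30): s=m/(1+k*(s**2).sum(1,keepdims=True))
    dc=np.c_[s[:,0],-s[:,1],-np.ones(len(s))]
    R=T[:3,:3];return -R.T@T[:3,3], dc@R
def onplane(n,uv,z):
    o,d=rays(n,uv);return o+d*((z-o[2])/d[:,2:3])
def withdepth(n,uv,D):
    o,d=rays(n,uv);uv=np.atleast_2d(uv).astype(int);return o+d*D[uv[:,1],uv[:,0]][:,None]
E
python3 - <<'E'
from h import *
a,d=shot('top','t0.png');b,e=shot('scene','s0.png')
print(status.get_obs())
for n in('top','scene'):
    print(n,rays(n,[[320,240]]),imaging.camera_params(n)['k1'])
E
```

```text
{'time': 0.1, 'q': array([ 1.15649023e+00,  5.28366529e-01,  1.43376742e+00, -7.46576209e-06,
        1.18138970e+00, -1.78513154e-01]), 'joint_velocities': array([-0.00047347, -0.00220817, -0.00219959,  0.00182438, -0.00024058,
        0.00156065]), 'joint_torque': array([ 1.52317502e-04, -4.40988672e+01, -1.77150714e+01,  6.35200460e-02,
        5.33393794e-02, -4.58436489e-05]), 'position': array([0.14572324, 0.60710323, 0.22167573]), 'tool_rot': array([ 1.17622078e-01,  9.93057961e-01, -9.24399824e-04, -2.78708417e-04]), 'ft_force': array([ 1.15715048,  0.00929271, -0.00336243]), 'moment': array([-0.01322288,  0.04816221, -0.01049854]), 'grip_force': 0.0, 'grip_width': 0.08686905011608761}
top (array([ 0.49540609, -0.01424156,  1.18009795]), array([[ 0.07137669, -0.00734104, -0.99748301]])) -0.0001229795411343433
scene (array([ 1.27264571, -0.34890333,  0.60042039]), array([[-0.73392477,  0.38152442, -0.56200273]])) -0.11074468326618031
```

View pics/t0.png

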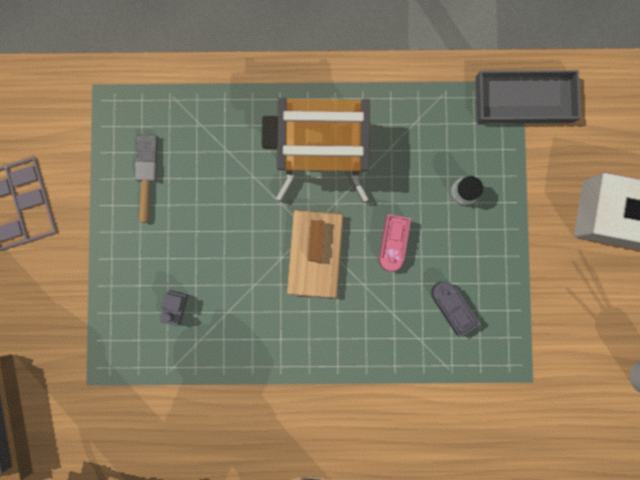

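View pics/s0.png

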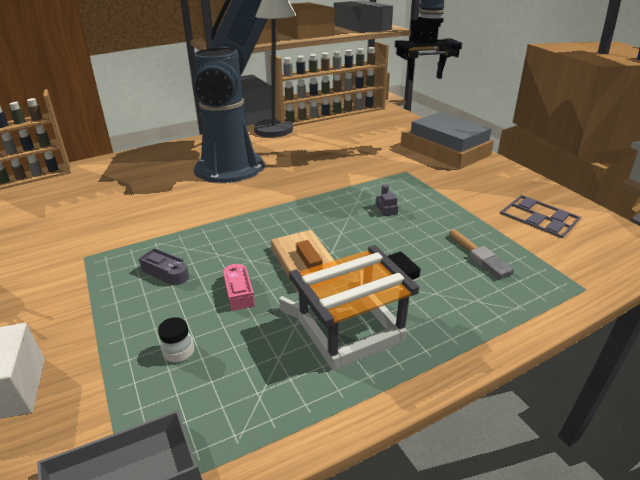

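Top view: the grey hull is at about (457,308), with its round bow to the upper left near (438,287) and its square stern near (475,332). The pink look-alike is at (395,243). The other grey objects are the deckhouse (173,307) and the tray (528,97). Only (457,308) is both grey and hull-shaped. The sled is at (316,255), the hood mouth at about y=172 px, the jar at (467,190) and the brush at (146,175).

Run:
```python
from h import *
p=cv2.cvtColor(cv2.imread('pics/t0.png'),cv2.COLOR_BGR2RGB)
cv2.imwrite('pics/c0.png',cv2.resize(cv2.imread('pics/t0.png')[70:350,240:500],None,fx=2.1,fy=2.1,interpolation=cv2.INTER_CUBIC))
hsv=cv2.cvtColor(p,cv2.COLOR_RGB2HSV)
def big(m,box,n,zs):
    x0,y0,x1,y1=box;M=np.zeros_like(m);M[y0:y1,x0:x1]=m[y0:y1,x0:x1]
    M=cv2.morphologyEx(M,cv2.MORPH_CLOSE,np.ones((3,3)))
    c=max(cv2.findContours(M,0,cv2.CHAIN_APPROX_NONE)[0],key=cv2.contourArea)
    W=onplane('top',c[:,0,:],zs)[:,:2]
    r=cv2.minAreaRect((W*1000).astype(np.float32));print(n,cv2.contourArea(c),np.round(r[0],1),np.round(r[1],1),round(r[2],1));print(cv2.boxPoints(r).round(0).tolist())
for q in [(457,308),(480,300),(316,240),(300,280),(285,185),(395,243),(173,307)]: print(q,hsv[q[1],q[0]])
H,S,V=cv2.split(hsv)
g=((H>110)&(H<150)&(V<110)).astype(np.uint8)
big(g,(420,270,500,350),'hull',.033)
w=((H<25)&(S>60)&(V>60)).astype(np.uint8)
big(w,(280,203,355,305),'slab',.026)
bar=((H<16)&(S>120)&(V<150)).astype(np.uint8)
big(bar,(300,215,335,275),'bar',.05)
a=((H<25)&(S>200)&(V>100)).astype(np.uint8)
big(a,(280,95,370,178),'roof',.108)
ra=((S<40)&(V>120)).astype(np.uint8)
big(ra,(270,173,310,205),'flareL',.03);big(ra,(340,173,375,205),'flareR',.03)
```

```text
(457, 308) [144  31  82]
(480, 300) [ 64  34 127]
(316, 240) [ 15 150 139]
(300, 280) [ 16 102 208]
(285, 185) [ 33  12 187]
(395, 243) [172 115 211]
(173, 307) [141  23 109]
hull 1251.5 [ 444.  -285.1] [111.4  48.9] 32.8
[[384.0, -295.0], [410.0, -336.0], [504.0, -275.0], [478.0, -234.0]]
slab 4172.0 [550.9 -12.2] [101.6 170.6] 85.0
[[462.0, -55.0], [631.0, -70.0], [640.0, 31.0], [470.0, 46.0]]
bar 506.0 [575.5 -14.7] [27.8 78.8] 84.9
[[535.0, -25.0], [614.0, -32.0], [616.0, -4.0], [538.0, 3.0]]Traceback (most recent call last):
  File "<stdin>", line 20, in <module>
  File "<stdin>", line 8, in big
ValueError: max() iterable argument is empty
```

View pics/c0.png

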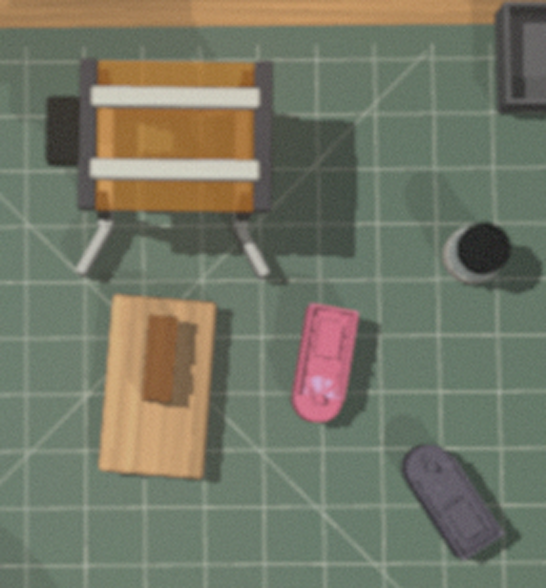

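The crop confirms it. The grey hull has a round bow at upper left and a square stern at lower right, and the pink one is excluded. Sizes fit (hull 111x49, slab 171x102, bar 79x28). The hood is next.

Run:
```python
from h import *
p=cv2.imread('pics/t0.png');hsv=cv2.cvtColor(p,cv2.COLOR_BGR2HSV);H,S,V=cv2.split(hsv)
g=cv2.cvtColor(p,cv2.COLOR_BGR2GRAY)
def big(m,box,n,z):
    x0,y0,x1,y1=box;M=np.zeros_like(m);M[y0:y1,x0:x1]=m[y0:y1,x0:x1]
    c=max(cv2.findContours(M,0,cv2.CHAIN_APPROX_NONE)[0],key=cv2.contourArea)
    W=onplane('top',c[:,0,:],z)[:,:2]*1000
    r=cv2.minAreaRect(W.astype(np.float32));print(n,cv2.contourArea(c),np.round(r[1],1),round(r[2],1),cv2.boxPoints(r).round(0).tolist())
print(hsv[130,325],hsv[130,282],hsv[130,365],hsv[186,286],hsv[186,360])
big(((H<22)&(S>150)).astype(np.uint8),(280,90,370,180),'amber',.108)
big(((S<40)&(V>180)).astype(np.uint8),(275,140,372,160),'lampbar',.125)
big(((S<40)&(V>180)).astype(np.uint8),(275,105,372,126),'lampbar2',.125)
big(((S<40)&(V>140)).astype(np.uint8),(270,174,300,205),'L',.03)
big(((S<40)&(V>140)).astype(np.uint8),(345,174,375,205),'R',.03)
D=((H>105)&(V<100)&(S<90)).astype(np.uint8)
big(D,(277,92,289,178),'beamL',.115);big(D,(360,92,374,178),'beamR',.115)
```

```text
[ 16 169 151] [ 8 11 89] [ 0  9 88] [ 30  13 181] [ 34  12 151]
amber 1362.0 [125.   41.8] 88.4 [[751.0, -97.0], [793.0, -98.0], [796.0, 27.0], [754.0, 28.0]]
lampbar 530.5 [142.5  15. ] 89.6 [[730.0, -99.0], [745.0, -99.0], [746.0, 43.0], [731.0, 43.0]]
lampbar2 534.5 [145.   15.1] 89.5 [[796.0, -102.0], [811.0, -102.0], [812.0, 43.0], [797.0, 43.0]]
L 113.5 [19.3 57.5] 49.9 [[656.0, 62.0], [701.0, 25.0], [713.0, 40.0], [669.0, 77.0]]
R 60.0 [33.4  9.4] 28.2 [[655.0, -111.0], [659.0, -119.0], [689.0, -103.0], [684.0, -95.0]]
beamL 7.0 [ 9.1 24.6] 76.0 [[812.0, 49.0], [836.0, 43.0], [838.0, 52.0], [814.0, 58.0]]
beamR 73.5 [11.2 62.4] 89.3 [[704.0, -113.0], [766.0, -113.0], [766.0, -102.0], [704.0, -101.0]]
```

```bash
cat >> h.py <<'E'
def pose(s=None):
    s=s or status.get_obs();x,y,z,w=s['tool_rot']
    return np.array(s['position']),np.arctan2(2*(x*y+z*w),1-2*(y*y+z*z))
def plan(start,wps,g):
    """start (xyz,heading); wps: list of (x,y,z,heading_deg,rows); prints rows"""
    P,h=np.array(start[0],float),start[1]
    for x,y,z,hd,n in wps:
        d=(np.array([x,y,z])-P)/n; dh=-((np.radians(hd)-h+np.pi)%(2*np.pi)-np.pi)/n
        for _ in range(n):
            c,s=np.cos(h),np.sin(h)
            print([g]+np.round([d[0]*c+d[1]*s, d[0]*s-d[1]*c, -d[2], dh],4).tolist())
            h-=dh;P=P+d
E
python3 - <<'E'
from h import *
print(pose())
plan(pose(),[(.5,.2,.2,95,10),(.444,-.285,.13,32.8,10)],1)
p=cv2.imread('pics/t0.png')
E
```

```text
(array([0.14572324, 0.60710323, 0.22167573]), np.float64(2.9058022299939896))
[1, -0.044, -0.0313, 0.0022, 0.1248]
[1, -0.0475, -0.0256, 0.0022, 0.1248]
[1, -0.0503, -0.0195, 0.0022, 0.1248]
[1, -0.0524, -0.0131, 0.0022, 0.1248]
[1, -0.0536, -0.0064, 0.0022, 0.1248]
[1, -0.054, 0.0003, 0.0022, 0.1248]
[1, -0.0535, 0.007, 0.0022, 0.1248]
[1, -0.0522, 0.0136, 0.0022, 0.1248]
[1, -0.0501, 0.02, 0.0022, 0.1248]
[1, -0.0473, 0.0261, 0.0022, 0.1248]
[1, -0.0478, -0.0098, 0.007, 0.1086]
[1, -0.0486, -0.0046, 0.007, 0.1086]
[1, -0.0488, 0.0007, 0.007, 0.1086]
[1, -0.0485, 0.006, 0.007, 0.1086]
[1, -0.0475, 0.0112, 0.007, 0.1086]
[1, -0.046, 0.0163, 0.007, 0.1086]
[1, -0.044, 0.0212, 0.007, 0.1086]
[1, -0.0414, 0.0258, 0.007, 0.1086]
[1, -0.0384, 0.0302, 0.007, 0.1086]
[1, -0.0349, 0.0342, 0.007, 0.1086]
```

Request:
arm_command --deltas '[1, -0.044, -0.031, 0.002, 0.125, 1, -0.0475, -0.0255, 0.002, 0.125, 1, -0.05, -0.0195, 0.002, 0.125, 1, -0.052, -0.013, 0.002, 0.125, 1, -0.0535, -0.0065, 0.002, 0.125, 1, -0.054, 0, 0.002, 0.125, 1, -0.0535, 0.007, 0.002, 0.125, 1, -0.052, 0.0135, 0.002, 0.125, 1, -0.05, 0.02, 0.002, 0.125, 1, -0.047, 0.026, 0.002, 0.125]'

```text
time: 1.35
position: [0.4996, 0.1998, 0.2022]
tool_rot: [0.678, 0.735, -0.0, -0.0]
ft_force: [-0.1, 0.9, -0.3]
grip_width: 0.0873
grip_force: 0.0
```

Request:
arm_command --deltas '[1, -0.048, -0.01, 0.007, 0.109, 1, -0.0485, -0.0045, 0.007, 0.109, 1, -0.049, 0.0005, 0.007, 0.109, 1, -0.0485, 0.006, 0.007, 0.109, 1, -0.0475, 0.011, 0.007, 0.109, 1, -0.046, 0.0165, 0.007, 0.109, 1, -0.044, 0.021, 0.007, 0.109, 1, -0.0415, 0.026, 0.007, 0.109, 1, -0.0385, 0.03, 0.007, 0.109, 1, -0.035, 0.034, 0.007, 0.109, 1, 0, 0, 0, 0, 1, 0, 0, 0, 0]'

```text
time: 2.85
position: [0.4392, -0.2829, 0.1321]
tool_rot: [0.96, 0.279, -0.0, -0.001]
ft_force: [0.6, 0.2, -0.3]
grip_width: 0.087
grip_force: 0.0
```

Run:
```python
from h import *
P,h=pose();print(P,np.degrees(h));plan((P,h),[(.444,-.285,.005,32.8,6)],1)
```

```text
[ 0.43919293 -0.28290634  0.13210403] 32.40726093293407
[1, 0.0005, 0.0007, 0.0212, -0.0011]
[1, 0.0005, 0.0007, 0.0212, -0.0011]
[1, 0.0005, 0.0007, 0.0212, -0.0011]
[1, 0.0005, 0.0007, 0.0212, -0.0011]
[1, 0.0005, 0.0007, 0.0212, -0.0011]
[1, 0.0005, 0.0007, 0.0212, -0.0011]
```

Request:
arm_command --deltas '[1, 0.001, 0.001, 0.025, -0.002, 1, 0.001, 0.001, 0.025, -0.002, 1, 0.001, 0.001, 0.025, -0.002, 1, 0, 0.001, 0.025, 0, 1, 0, 0, 0.018, 0, 1, 0, 0, 0.008, 0, 1, 0, 0, 0, 0, -1, 0, 0, 0, 0, -1, 0, 0, 0, 0, -1, 0, 0, 0, 0, -1, 0, 0, 0, 0, -1, 0, 0, 0, 0]' --newtons 20

```text
time: 4.35
position: [0.4447, -0.2857, 0.0067]
tool_rot: [0.959, 0.282, 0.0, 0.0]
ft_force: [0.1, -0.9, 2.1]
grip_width: 0.0456
grip_force: 20.0
```

Run:
```python
from h import *
P,h=pose();print(P,np.degrees(h));plan((P,h),[(P[0],P[1],.115,np.degrees(h),4),(.5758,-.0144,.115,-5.1,8)],-1)
```

```text
[ 0.44471059 -0.28567479  0.00670096] 32.752978677933356
[-1, 0.0, 0.0, -0.0271, -0.0]
[-1, 0.0, 0.0, -0.0271, -0.0]
[-1, 0.0, 0.0, -0.0271, -0.0]
[-1, 0.0, 0.0, -0.0271, -0.0]
[-1, 0.0321, -0.0197, -0.0, 0.0826]
[-1, 0.0304, -0.0222, -0.0, 0.0826]
[-1, 0.0285, -0.0247, -0.0, 0.0826]
[-1, 0.0263, -0.0269, -0.0, 0.0826]
[-1, 0.024, -0.029, -0.0, 0.0826]
[-1, 0.0215, -0.0309, -0.0, 0.0826]
[-1, 0.0189, -0.0326, -0.0, 0.0826]
[-1, 0.0162, -0.034, -0.0, 0.0826]
```

Request:
arm_command --deltas '[-1, 0, 0, -0.015, 0, -1, 0, 0, -0.03, 0, -1, 0, 0, -0.035, 0, -1, 0, 0, -0.028, 0, -1, 0.032, -0.0195, 0, 0.0825, -1, 0.0305, -0.022, 0, 0.0825, -1, 0.0285, -0.0245, 0, 0.0825, -1, 0.0265, -0.027, 0, 0.0825, -1, 0.024, -0.029, 0, 0.0825, -1, 0.0215, -0.031, 0, 0.0825, -1, 0.019, -0.0325, 0, 0.0825, -1, 0.016, -0.034, 0, 0.0825]'

```text
time: 5.85
position: [0.576, -0.0132, 0.1154]
tool_rot: [0.999, -0.045, 0.0, 0.0]
ft_force: [0.4, -0.4, -2.1]
grip_width: 0.0456
grip_force: 20.0
```

Request:
arm_command --deltas '[-1, 0, 0, 0, 0, -1, 0, 0, 0, 0]'

```text
time: 6.1
position: [0.5752, -0.0146, 0.1149]
tool_rot: [0.999, -0.044, -0.0, 0.0]
ft_force: [-1.2, 0.0, -1.1]
grip_width: 0.046
grip_force: 20.0
```

Run:
```python
from h import *
P,h=pose();print(P,np.degrees(h));plan((P,h),[(.5758,-.0144,.0585,-5.1,4)],-1)
b,e=shot('scene','s1.png');cv2.imwrite('pics/s1c.png',cv2.resize(cv2.cvtColor(b[140:340,200:460],cv2.COLOR_RGB2BGR),None,fx=2.5,fy=2.5))
```

```text
[ 0.57520606 -0.01455343  0.11492138] -4.991600401539836
[-1, 0.0001, -0.0001, 0.0141, 0.0005]
[-1, 0.0001, -0.0001, 0.0141, 0.0005]
[-1, 0.0001, -0.0001, 0.0141, 0.0005]
[-1, 0.0001, -0.0001, 0.0141, 0.0005]
```

View pics/s1c.png

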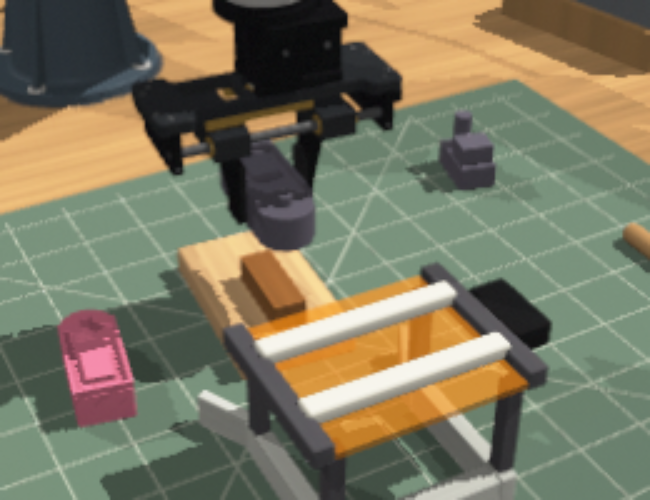

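The crop shows the hull level in the fingers above the rest bar, with its bow to the hood. I'll lower it.

Request:
arm_command --deltas '[-1, 0.0005, 0, 0.015, 0.001, -1, 0, 0, 0.018, 0.001, -1, 0, 0, 0.014, 0, -1, 0, 0, 0.007, 0, -1, 0, 0, 0.002, 0, -1, 0, 0, 0.0015, 0, -1, 0, 0, 0, 0]'

```text
time: 7.02
position: [0.5766, -0.0145, 0.0574]
tool_rot: [0.999, -0.045, 0.0, 0.0]
ft_force: [-0.0, 0.7, -1.1]
grip_width: 0.0457
grip_force: 20.0
```

Request:
arm_command --deltas '[-1, 0, 0, 0.001, 0, -1, 0, 0, 0, 0, 0.3, 0, 0, 0, 0, 0.6, 0, 0, 0, 0, 0.8, 0, 0, 0, 0, 0.8, 0, 0, -0.01, 0, 0.8, 0, 0, -0.03, 0, 0.8, 0, 0, -0.04, 0, 0.8, 0, 0, -0.04, 0]'

```text
time: 8.15
position: [0.5762, -0.0144, 0.1777]
tool_rot: [0.999, -0.045, 0.0, 0.0]
ft_force: [0.5, 0.4, 0.1]
grip_width: 0.0783
grip_force: 0.0
```

Request:
arm_command --deltas '[0.8, -0.06, 0, 0, 0, 0.5, -0.06, 0, 0, 0, 0, -0.05, 0, 0, 0, 0, 0, 0, 0, 0, 0, 0, 0, 0, 0]'

```text
time: 8.78
position: [0.4085, 0.0004, 0.1769]
tool_rot: [0.999, -0.045, 0.002, 0.0]
ft_force: [0.3, 0.5, 0.3]
grip_width: 0.0475
grip_force: 0.0
```

Run:
```python
from h import *
print(pose())
a,d=shot('top','t1.png');cv2.imwrite('pics/t1c.png',cv2.resize(cv2.imread('pics/t1.png')[80:380,220:480],None,fx=2,fy=2))
hsv=cv2.cvtColor(a,cv2.COLOR_RGB2HSV);H,S,V=cv2.split(hsv)
def big(m,box,n,zs):
    x0,y0,x1,y1=box;M=np.zeros_like(m);M[y0:y1,x0:x1]=m[y0:y1,x0:x1]
    M=cv2.morphologyEx(M,cv2.MORPH_CLOSE,np.ones((3,3)))
    c=max(cv2.findContours(M,0,cv2.CHAIN_APPROX_NONE)[0],key=cv2.contourArea)
    r=cv2.minAreaRect((onplane('top',c[:,0,:],zs)[:,:2]*1000).astype(np.float32));print(n,np.round(r[0],1),np.round(r[1],1),round(r[2],1))
big(((H>110)&(H<170)&(V<110)).astype(np.uint8),(285,203,345,275),'hull',.083)
big(((H<25)&(S>60)&(V>60)).astype(np.uint8),(280,203,355,305),'slab',.026)
col=np.c_[np.full(30,325),np.arange(160,190)]
print(V[160:185,325],S[160:185,325]); print(onplane('top',[[325,170],[325,172]],.108))
```

```text
(array([0.40848157, 0.00042021, 0.17693595]), np.float64(-0.09043954799665632))
hull [563.5 -11.6] [39.  83.7] 84.8
slab [551. -12.] [101.2 170.5] 84.8
[166 170 168 168 168 165 166 168 170 160 133  94  91  90  86  93  99 107
  95  88  90  95  92  86  92] [167 165 168 161 165 175 169 168 165 166 119  49  34  31  39  30  33  33
  27  32  25  35  28  27  28]
[[ 0.70368119 -0.03251431  0.108     ]
 [ 0.69988971 -0.0324831   0.108     ]]
```

View pics/t1c.png

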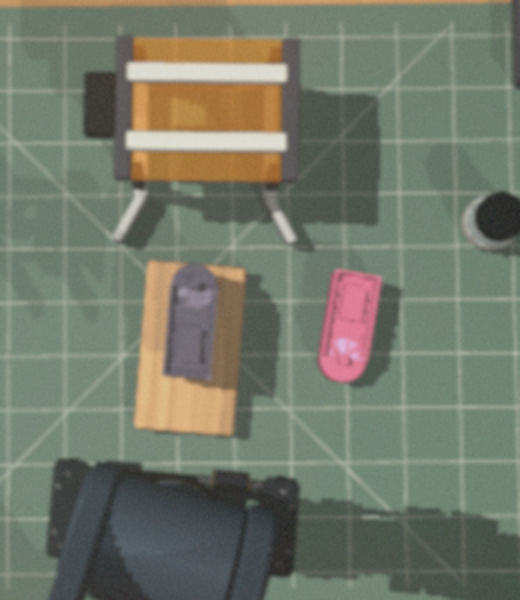

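Run:
```python
from h import *
w=onplane('top',[[317.5,212],[314.2,269.5],[303,245],[327.5,245]],.084)*1000;print(w.round(1), w[:2].mean(0), w[2:].mean(0))
plan(pose(),[(.42,-.0005,.014,-5.15,4)],0)
```

```text
[[627.4 -17.9  84. ]
 [517.9 -10.9  84. ]
 [564.5  10.1  84. ]
 [564.2 -36.5  84. ]] [572.65323562 -14.41842516  84.        ] [564.37703239 -13.20633247  84.        ]
[0, 0.0027, -0.0001, 0.0407, -0.0001]
[0, 0.0027, -0.0001, 0.0407, -0.0001]
[0, 0.0027, -0.0001, 0.0407, -0.0001]
[0, 0.0027, -0.0001, 0.0407, -0.0001]
```

The crop shows the hull on the rest, bow (195,264) and stern (188,379). Its centre is at about (573,-14) mm against the rest at (576,-14), so it is well placed. Next I go down behind the sled.

Request:
arm_command --deltas '[0, 0.003, 0, 0.04, 0, 0, 0.003, 0, 0.045, 0, 0, 0.003, 0, 0.045, 0, 0, 0.002, 0, 0.025, 0, 0, 0, 0, 0.008, 0, 0, 0, 0, 0, 0, 0, 0, 0, 0, 0]'

```text
time: 9.7
position: [0.4188, -0.0003, 0.0138]
tool_rot: [0.999, -0.045, 0.001, 0.0]
ft_force: [0.3, -0.2, 0.4]
grip_width: 0.0438
grip_force: 0.0
```

Run:
```python
from h import *
P,h=pose();print(P,np.degrees(h));plan((P,h),[(.453,-.0032,.014,-5.15,4),(.637,-.0267,.014,-.8,18)],0)
```

```text
[ 4.18801304e-01 -3.16429752e-04  1.38043052e-02] -5.15963134946267
[0, 0.0086, -0.0001, -0.0, -0.0]
[0, 0.0086, -0.0001, -0.0, -0.0]
[0, 0.0086, -0.0001, -0.0, -0.0]
[0, 0.0086, -0.0, -0.0, -0.0]
[0, 0.0103, 0.0004, -0.0, -0.0042]
[0, 0.0103, 0.0004, -0.0, -0.0042]
[0, 0.0103, 0.0005, -0.0, -0.0042]
[0, 0.0103, 0.0005, -0.0, -0.0042]
[0, 0.0103, 0.0006, -0.0, -0.0042]
[0, 0.0103, 0.0006, -0.0, -0.0042]
[0, 0.0103, 0.0006, -0.0, -0.0042]
[0, 0.0103, 0.0007, -0.0, -0.0042]
[0, 0.0103, 0.0007, -0.0, -0.0042]
[0, 0.0103, 0.0008, -0.0, -0.0042]
[0, 0.0103, 0.0008, -0.0, -0.0042]
[0, 0.0103, 0.0009, -0.0, -0.0042]
[0, 0.0103, 0.0009, -0.0, -0.0042]
[0, 0.0103, 0.0009, -0.0, -0.0042]
[0, 0.0103, 0.001, -0.0, -0.0042]
[0, 0.0103, 0.001, -0.0, -0.0042]
[0, 0.0102, 0.0011, -0.0, -0.0042]
[0, 0.0102, 0.0011, -0.0, -0.0042]
```

Approach and first stage of the push, about 65 mm.

Request:
arm_command --deltas '[0, 0.01, 0, 0, 0, 0, 0.01, 0, 0, 0, 0, 0.008, 0, 0, 0, 0, 0.004, 0, 0, 0, 0, 0.004, 0, 0, 0, 0, 0.006, 0, 0, -0.003, 0, 0.01, 0.0005, 0, -0.004, 0, 0.01, 0.0005, 0, -0.004, 0, 0.01, 0.0005, 0, -0.004, 0, 0.01, 0.0005, 0, -0.004, 0, 0.01, 0.0005, 0, -0.004, 0, 0.01, 0.0005, 0, -0.004]'

```text
time: 11.2
position: [0.52, -0.0116, 0.013]
tool_rot: [1.0, -0.031, -0.0, -0.0]
ft_force: [-2.0, 1.1, -1.3]
grip_width: 0.0438
grip_force: 1.0
```

Request:
arm_command --deltas '[0, 0.006, 0.0005, 0, -0.002, 0, 0.003, 0, 0, 0, 0, 0, 0, 0, 0]'

```text
time: 11.58
position: [0.5287, -0.0127, 0.0132]
tool_rot: [1.0, -0.031, 0.0, 0.0]
ft_force: [-1.3, -0.5, -0.8]
grip_width: 0.0435
grip_force: 0.6
```

Run:
```python
from h import *
P,h=pose();print(P,np.degrees(h))
a,d=shot('top','t2.png');cv2.imwrite('pics/t2c.png',cv2.resize(cv2.imread('pics/t2.png')[80:330,240:440],None,fx=2.4,fy=2.4))
hsv=cv2.cvtColor(a,cv2.COLOR_RGB2HSV);H,S,V=cv2.split(hsv)
M=((H<25)&(S>60)&(V>60)).astype(np.uint8);M[:178]=0;M[305:]=0;M[:,:280]=0;M[:,360:]=0
c=max(cv2.findContours(M,0,cv2.CHAIN_APPROX_NONE)[0],key=cv2.contourArea)
r=cv2.minAreaRect((onplane('top',c[:,0,:],.026)[:,:2]*1000).astype(np.float32));print(np.round(r[0],1),np.round(r[1],1),round(r[2],1),cv2.boxPoints(r).round(0).tolist())
```

```text
[ 0.52865507 -0.01266405  0.01315201] -3.508711370334509
[643.1 -19.2] [102.2 125.6] 86.8 [[577.0, -67.0], [703.0, -74.0], [709.0, 28.0], [583.0, 35.0]]
```

View pics/t2c.png

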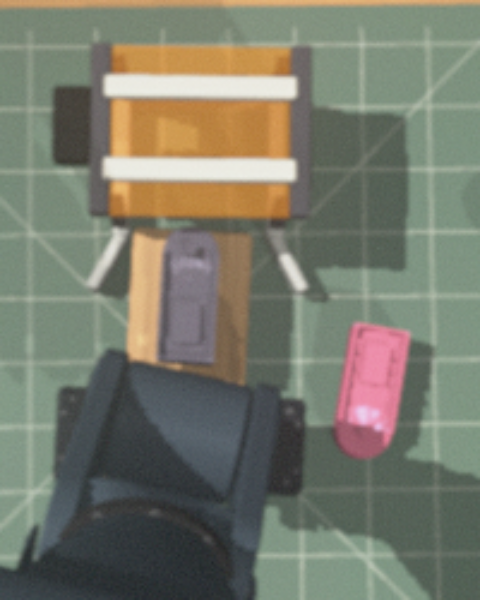

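The crop shows the sled entering between the flares, hull still centred on the rest. The front edge middle is at about crop x=191 against a rail middle of 198, so it needs roughly 6 mm to the right.

Run:
```python
from h import *
plan(pose(),[(.565,-.0155,.0135,-4.7,4),(.600,-.0209,.0135,-3,4),(.637,-.0267,.0135,-.8,4)],0)
```

```text
[0, 0.0091, 0.0001, -0.0001, 0.0052]
[0, 0.0091, 0.0001, -0.0001, 0.0052]
[0, 0.0091, 0.0001, -0.0001, 0.0052]
[0, 0.0091, 0.0, -0.0001, 0.0052]
[0, 0.0088, 0.0006, -0.0, -0.0074]
[0, 0.0088, 0.0007, -0.0, -0.0074]
[0, 0.0088, 0.0008, -0.0, -0.0074]
[0, 0.0088, 0.0008, -0.0, -0.0074]
[0, 0.0093, 0.001, -0.0, -0.0096]
[0, 0.0093, 0.0011, -0.0, -0.0096]
[0, 0.0093, 0.0011, -0.0, -0.0096]
[0, 0.0093, 0.0012, -0.0, -0.0096]
```

Request:
arm_command --deltas '[0, 0.004, 0, 0, 0.004, 0, 0.007, 0, 0, 0.004, 0, 0.008, 0, 0, 0.004, 0, 0.008, 0, 0, 0.005, 0, 0.009, 0, 0, 0.004, 0, 0.008, 0.0005, 0, -0.006, 0, 0.008, 0.0005, 0, -0.006, 0, 0.008, 0.0005, 0, -0.006, 0, 0.006, 0.0005, 0, -0.006, 0, 0.003, 0.0005, 0, -0.004, 0, 0.002, 0, 0, -0.002, 0, 0, 0, 0, 0]'

```text
time: 13.12
position: [0.5992, -0.0202, 0.0131]
tool_rot: [1.0, -0.026, 0.0, 0.0]
ft_force: [-2.5, 0.0, -0.6]
grip_width: 0.0437
grip_force: 0.9
```

Run:
```python
from h import *
P,h=pose();print(P,np.degrees(h),status.get_obs()['ft_force'])
plan((P,h),[(.637,-.0267,.0135,-.8,5)],0)
a,d=shot('top','t3.png');b,d=shot('scene','s3.png')
A=cv2.resize(cv2.imread('pics/t3.png')[85:305,250:400],None,fx=2.5,fy=2.5)
B=cv2.resize(cv2.imread('pics/s3.png')[220:380,240:440],(480,384))
A=A[:,:310];B=cv2.copyMakeBorder(B,0,A.shape[0]-384,0,0,0)
cv2.imwrite('pics/m3.png',np.hstack([A,B]))
```

```text
[ 0.59917717 -0.02020901  0.01307176] -2.9853846272576137 [-2.52674603  0.03247249 -0.55491877]
[0, 0.0076, 0.0009, -0.0001, -0.0076]
[0, 0.0076, 0.001, -0.0001, -0.0076]
[0, 0.0076, 0.001, -0.0001, -0.0076]
[0, 0.0076, 0.0011, -0.0001, -0.0076]
[0, 0.0076, 0.0011, -0.0001, -0.0076]
```

View pics/m3.png

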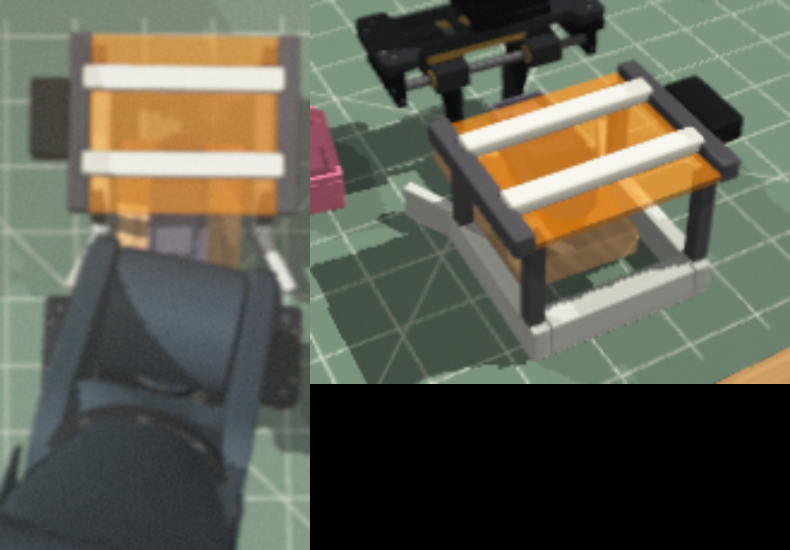

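The sled is between the rails and under the roof with the hull visible on it, and about 38 mm remain. I'll push until the force rises at the stop.

Request:
arm_command --deltas '[0, 0.004, 0.0005, 0, -0.005, 0, 0.006, 0.001, 0, -0.007, 0, 0.007, 0.001, 0, -0.008, 0, 0.006, 0.001, 0, -0.007, 0, 0.005, 0.001, 0, -0.006, 0, 0.003, 0.0005, 0, -0.003, 0, 0.002, 0, 0, 0, 0, 0.001, 0, 0, 0]'

```text
time: 14.22
position: [0.6327, -0.0263, 0.013]
tool_rot: [1.0, -0.008, -0.0, 0.0]
ft_force: [-2.5, 1.2, -0.5]
grip_width: 0.0436
grip_force: 1.3
```

Request:
arm_command --deltas '[0, 0.001, 0, 0, 0, 0, 0.001, 0, 0, 0, 0, 0.001, 0, 0, 0]'

```text
time: 14.6
position: [0.6357, -0.0263, 0.013]
tool_rot: [1.0, -0.008, -0.0, -0.0]
ft_force: [-3.6, 0.1, -0.1]
grip_width: 0.0433
grip_force: 1.3
```

Request:
arm_command --deltas '[0, 0.001, 0, 0, 0, 0, 0.001, 0, 0, 0, 0, 0, 0, 0, 0]'

```text
time: 14.98
position: [0.6373, -0.0264, 0.0131]
tool_rot: [1.0, -0.008, -0.0, -0.0]
ft_force: [-4.0, -0.3, 1.5]
grip_width: 0.0437
grip_force: 1.9
```

Request:
arm_command --deltas '[0, 0.001, 0, 0, 0, 0, 0.001, 0, 0, 0, 0, 0, 0, 0, 0]'

```text
time: 15.35
position: [0.6373, -0.0263, 0.013]
tool_rot: [1.0, -0.008, -0.003, -0.0]
ft_force: [-7.5, -1.0, 3.9]
grip_width: 0.0438
grip_force: 3.6
```

The arm stopped at x=0.6373 with the force rising, where the stop was expected (0.637). I'll back off and check.

Request:
arm_command --deltas '[0, -0.005, 0, 0, 0, 0, -0.025, 0, 0, 0, 0, -0.05, 0, 0, 0, 0, -0.06, 0, 0, 0, 0, -0.06, 0, 0, 0, 0, -0.02, 0, -0.03, 0, 0, 0, 0, -0.06, 0, 0, 0, 0, -0.06, 0, 0, 0, 0, 0, 0, 0, 0, 0, 0, 0]'

```text
time: 16.6
position: [0.4209, -0.0232, 0.1635]
tool_rot: [1.0, -0.008, 0.002, 0.0]
ft_force: [-0.6, 0.2, 0.0]
grip_width: 0.0437
grip_force: 0.0
```

Run:
```python
from h import *
P,h=pose();print(P)
a,d=shot('top','t4.png');b,e=shot('scene','s4.png')
A=cv2.resize(cv2.imread('pics/t4.png')[85:235,260:384],None,fx=2.5,fy=2.5)
B=cv2.resize(cv2.imread('pics/s4.png')[220:380,240:440],(480,384))
A=cv2.copyMakeBorder(A,0,384-A.shape[0],0,0,0)
cv2.imwrite('pics/m4.png',np.hstack([A,B]))
hsv=cv2.cvtColor(a,cv2.COLOR_RGB2HSV);H,S,V=cv2.split(hsv)
M=((H<25)&(S>60)&(V>60)).astype(np.uint8);M[:176]=0;M[230:]=0;M[:,:285]=0;M[:,360:]=0
c=max(cv2.findContours(M,0,cv2.CHAIN_APPROX_NONE)[0],key=cv2.contourArea)
r=cv2.minAreaRect((onplane('top',c[:,0,:],.026)[:,:2]*1000).astype(np.float32));print(r[2],cv2.boxPoints(r).round(1).tolist())
```

```text
[ 0.42091876 -0.02315824  0.16354781]
89.56442260742188 [[646.0999755859375, -77.69999694824219], [707.0, -78.19999694824219], [707.7999877929688, 24.700000762939453], [646.9000244140625, 25.100000381469727]]
```

View pics/m4.png

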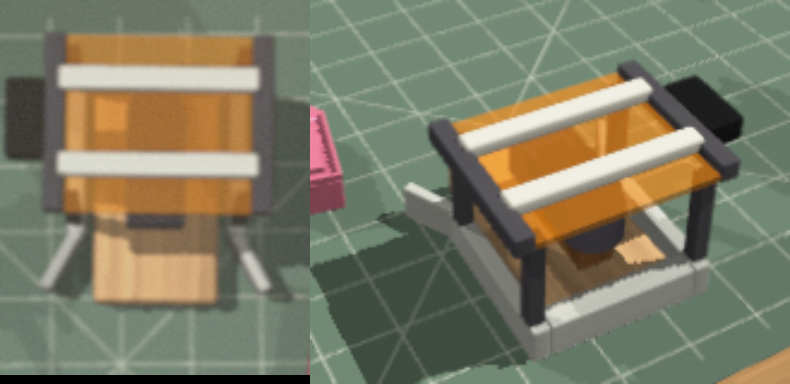

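Run:
```python
from h import *
print(onplane('top',[[322.2,176.2]],.05),onplane('top',[[322.2,171]],.084))
print(order.hand_in())
```

```text
[[ 0.70260765 -0.02786959  0.05      ]] [[ 0.70644622 -0.02753912  0.084     ]]
the job is handed in; nothing more can be done
None
```

The job is handed in: the grey hull sits centred on the rest and the sled is home against the rear stop. My last check put the slab rear at x = 646.5 mm, where the stop should put it, about 0.5° off straight; no verdict came back.

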